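Stir the chocolate balls in the pantry tub

ROBOT

A 6-joint arm with a two-finger parallel gripper is mounted at the origin on the work surface. World frame = base frame: x ahead of the robot, y to its left, z up, the work surface at z = 0. Lengths are in m, angles in rad, forces in N, time in s.
With the tool pointing down it reaches from about 0.4 to 0.925 m from the base axis. Payload 3.4 kg.
Tool frame: the origin (TCP) lies on the centre line of the jaws, within the pads' length; the fingertips stand 22 mm ahead of it and the grasp point (between the pads) lies 3 mm ahead of it; y points along the fingers, x is the direction in which the jaws open and shut, and the axes are right-handed (so a half turn about y gives the same grasp; the last joint's range is limited). The gripper opens to 85 mm and grips with 20 to 120 N. Pads are 22 mm wide; open, the fingers measure 114 mm over their backs; the gripper's body (76 mm by 85 mm) begins 54 mm behind the grasp point. The pads swing forward as they close: fully open they stand 13 mm farther back than shut.
Start: joints at [1.26, 0.307, 1.506, -0, 1.328, -0.073], TCP at [0.135, 0.559, 0.253] pointing down, gripper open.
Joint ranges: [-3.12, 3.12], [-1.05, 2.28], [0.14, 2.33], [-1.42, 4.57], [0.1, 2.73], [-2.68, 2.68]. Speed limits (rad/s): [2.57, 2.57, 3.14, 3.14, 3.14, 3.14].

INTERFACE

Orientations are given as a unit quaternion [x, y, z, w].
In Python, from bench import * gives the robot as it stands.
- The arm moves only by the tool move_arm, never from a script. Its arguments are lists of equal length, an entry for each row: "delta_rot": the turn, a rotation vector about the tool's x, y, z in units of 6 degrees (1.0 is 6 degrees), a list of three; "travel": the shift along the tool's x, y, z in units of 50 mm (1.0 is 50 mm), a list of three; "claw": the finger opening in mm, from 0 to 85.4. A call has 1 to 20 rows; each row is the pose to reach, as a shift and turn from the pose commanded when the call began, along the tool's axes at that moment; what a row does not reach only later rows make up. A row lasts 1/10 s, in which the tool goes at most 50 mm and 8.59 degrees, less where a joint would pass 70% of its speed; a pose out of reach is approached as far as the arm can. A call with a gripper value outside its range is refused whole. The fingers move at their own pace and stop on an object; "newtons" is the grip in N (left out, the last holds). Time passes only in rows, so rows that repeat a pose let the fingers close. It gives the time, the measured TCP pose, the force and the opening at its end, in the units of the state.
- get_state(): the state, without advancing time (a new reading comes with each control period).
- camera(name): name is "scene" or "top" or "wrist"; returns the picture (384x512x3 uint8, red, green, blue); there is no depth.
- get_calibration(name): a dict with "K" (3x3 intrinsics, pixels), "R" (3x3) and "t" (3): a world point X has camera coordinates R X + t. Camera axes: x right, y down, z forward; pixel columns grow to the right and rows downward; lengths in m; the calibration is good to about 2 mm. A picture is of the moment at which its call begins: read the wrist's pose just before it. get_calibration takes no time and is no camera call; for the wrist camera it gives the pose at the moment of the call.
- hand_in(): hands the job in, once; it reports no verdict.
Trained networks look in the newest picture that a camera, given by its name, has taken for a name from the list of things; names that differ only in an ending like _2 or _b are one class to them, and where a whole thing is asked for, a point or a joint stands for the part that bears it (a point fixed in the world has none). Each returns a list of dicts, best first, with "confidence" (0 to 1); they miss things now and then, are a little off and sometimes report something else, mostly with a low value. They report only what shows in the picture. A call takes as long as a camera call.
- recognise(camera, label): "bbox" ([left, top, width, height] in pixels, round what is visible of it).
- landmark_of(camera, label): "at" ([column, row] in pixels: a listed point, or the origin of a listed thing).
The state is a dict: "time": time; "joint_pos": joint angles; "qd": joint speeds; "tau": joint torques, N m; "position": TCP position; "orientation": TCP orientation; "force": force on the tool from outside, world axes, zero at the start; "wrist_torque": the same for the moment, N m; "finger_gap": finger opening in m.
Only numpy, scipy, OpenCV 4.12 (cv2) and the standard library are available. Lean on these libraries where they do the work, as an engineer would, in place of code of your own. Each camera call takes 0.05 s, during which the arm holds its last target. There are 200 camera calls.

TASK

Pick up the wooden paddle from the cork coaster and stir the chocolate balls in the blue tub with its foot down near the tub's floor: begin on the side nearest the robot and go round two full turns clockwise as seen from above, so that balls of both colours are shifted from where they lay and none leaves the tub. Then set the paddle down, without banging it, standing upright by itself on the drip tray, away from its edge. Do not shove or tip the tub, and leave the mug, coffee jar, teaspoon and snack bar where they are.

Things in the scene. Friction and masses are not known exactly. Their poses are not given: they have to be found in the camera images.
- paddle: wooden stirring paddle standing upright on its foot, any yaw, 190 mm tall, 0.16 kg. Origin: centre of the foot's underside; z up along the handle. Foot: dark block 30 (x) by 50 (y) by 16 mm high; blade 14 by 50 mm up to 65 mm; then a round handle, 22 mm diameter, on the z axis from 65 to 190 mm. Grip it from above about 150 mm over the underside. It starts on the coaster
- tub: loose heavy blue round tub, 2.4 kg, 190 mm across, 72 mm high. Origin: centre of its underside; axes as the world's. Floor 8 mm above the origin, inner radius 86 mm. Balls start in a ring of 58 mm radius, dark at +y, cream at -y; the middle (38 mm radius) is clear to lower the paddle into. With the paddle's axis 40 to 50 mm off the middle its foot clears the wall and pushes the balls
- drip_tray: fixed white drip tray with a black grille on top, 130 by 130 mm, flat grille 112 by 112 mm whose top is 20 mm above the counter. Origin: centre of its underside; turned up to 0.25 rad
- coaster: fixed round cork coaster, 110 mm diameter, 6 mm thick; the paddle starts on it. Origin: centre of its underside
- mug: white mug, 80 mm across, 92 mm high, bystander; origin: centre of its underside
- coffee_jar: amber jar with a red cap, 84 mm across, 140 mm high, bystander; origin: centre of its underside
- teaspoon: steel teaspoon 150 mm long lying flat, bystander; origin: its underside near the middle
- snack_bar: green wrapped snack bar 120 by 36 by 20 mm, bystander; origin: centre of its underside
- dark0_center (a point): centre of a hard dark brown chocolate ball, 30 mm in diameter, 16 g, free to roll on the tub's floor
- dark1_center (a point): centre of a hard dark brown chocolate ball, 30 mm in diameter, 16 g, free to roll on the tub's floor
- dark2_center (a point): centre of a hard dark brown chocolate ball, 30 mm in diameter, 16 g, free to roll on the tub's floor
- dark3_center (a point): centre of a hard dark brown chocolate ball, 30 mm in diameter, 16 g, free to roll on the tub's floor
- cream0_center (a point): centre of a hard cream chocolate ball, 30 mm in diameter, 16 g, free to roll on the tub's floor
- cream1_center (a point): centre of a hard cream chocolate ball, 30 mm in diameter, 16 g, free to roll on the tub's floor
- cream2_center (a point): centre of a hard cream chocolate ball, 30 mm in diameter, 16 g, free to roll on the tub's floor
- cream3_center (a point): centre of a hard cream chocolate ball, 30 mm in diameter, 16 g, free to roll on the tub's floor

How it is judged:
On the way, in this order (a step that is already met when the one before it is completed fails the run):
1. paddle foot down among the balls (foot less than 30 mm above the tub's underside) on the side nearest the robot of the tub's middle (turn 1) (z of paddle in the frame of tub below 0.03 m and horizontal distance between paddle and tub below 0.085 m and x of paddle in the frame of tub below -0.02 m and y of paddle in the frame of tub between -0.02 and 0.02 m), for 0.04 s.
2. paddle foot down among the balls (foot less than 30 mm above the tub's underside) on the robot's left of the tub's middle (turn 1) (z of paddle in the frame of tub below 0.03 m and horizontal distance between paddle and tub below 0.085 m and y of paddle in the frame of tub above 0.02 m and x of paddle in the frame of tub between -0.02 and 0.02 m), for 0.04 s.
3. paddle foot down among the balls (foot less than 30 mm above the tub's underside) on the far side of the tub's middle (turn 1) (z of paddle in the frame of tub below 0.03 m and horizontal distance between paddle and tub below 0.085 m and x of paddle in the frame of tub above 0.02 m and y of paddle in the frame of tub between -0.02 and 0.02 m), for 0.04 s.
4. paddle foot down among the balls (foot less than 30 mm above the tub's underside) on the robot's right of the tub's middle (turn 1) (z of paddle in the frame of tub below 0.03 m and horizontal distance between paddle and tub below 0.085 m and y of paddle in the frame of tub below -0.02 m and x of paddle in the frame of tub between -0.02 and 0.02 m), for 0.04 s.
5. paddle foot down among the balls (foot less than 30 mm above the tub's underside) on the side nearest the robot of the tub's middle (turn 2) (all of step 1), for 0.04 s.
6. paddle foot down among the balls (foot less than 30 mm above the tub's underside) on the robot's left of the tub's middle (turn 2) (all of step 2), for 0.04 s.
7. paddle foot down among the balls (foot less than 30 mm above the tub's underside) on the far side of the tub's middle (turn 2) (all of step 3), for 0.04 s.
8. paddle foot down among the balls (foot less than 30 mm above the tub's underside) on the robot's right of the tub's middle (turn 2) (all of step 4), for 0.04 s.
9. paddle foot back on the side nearest the robot after two turns (all of step 5), for 0.04 s.
At the end, for the whole second after the job is handed in: The paddle stands released and at rest, upright within 0.1 rad, on the drip tray's grille with its foot's centre within 50 mm of the tray's middle along each of the tray's axes; all eight balls are in the tub; at least two dark and two cream balls lie more than 30 mm from where they started (x of paddle in the frame of drip_tray between -0.05 and 0.05 m and y of paddle in the frame of drip_tray between -0.05 and 0.05 m and z of paddle in the frame of drip_tray between 0.015 and 0.025 m and angle between paddle's own z axis and vertical below 0.1 rad and linear speed of paddle below 0.03 m/s and (distance of each of dark0_center, dark1_center from where it was at the start of the episode above 0.03 m or distance of each of dark0_center, dark2_center from where it was at the start of the episode above 0.03 m or distance of each of dark0_center, dark3_center from where it was at the start of the episode above 0.03 m or distance of each of dark1_center, dark2_center from where it was at the start of the episode above 0.03 m or distance of each of dark1_center, dark3_center from where it was at the start of the episode above 0.03 m or distance of each of dark2_center, dark3_center from where it was at the start of the episode above 0.03 m) and (distance of each of cream0_center, cream1_center from where it was at the start of the episode above 0.03 m or distance of each of cream0_center, cream2_center from where it was at the start of the episode above 0.03 m or distance of each of cream0_center, cream3_center from where it was at the start of the episode above 0.03 m or distance of each of cream1_center, cream2_center from where it was at the start of the episode above 0.03 m or distance of each of cream1_center, cream3_center from where it was at the start of the episode above 0.03 m or distance of each of cream2_center, cream3_center from where it was at the start of the episode above 0.03 m) and horizontal distance between each of dark0_center, dark1_center, dark2_center, dark3_center, cream0_center, cream1_center, cream2_center, cream3_center and tub below 0.088 m and height (world z) of each of dark0_center, dark1_center, dark2_center, dark3_center, cream0_center, cream1_center, cream2_center, cream3_center below 0.07 m); the robot touches nothing.
It fails at once if the tub is shoved more than 25 mm or tilted more than 0.15 rad (distance of tub from where it was at the start of the episode above 0.025 m or angle between tub's own z axis and vertical above 0.15 rad).
It fails at once if a ball leaves the tub (horizontal distance between any of dark0_center, dark1_center, dark2_center, dark3_center, cream0_center, cream1_center, cream2_center, cream3_center and tub above 0.1 m).
It fails at once if the paddle is banged down on the drip tray (over 60 N) (contact force between paddle and drip_tray above 60 N).
It fails at once if the mug, coffee jar, teaspoon or snack bar is moved more than 30 mm (distance of any of mug, coffee_jar, teaspoon, snack_bar from where it was at the start of the episode above 0.03 m).
It also fails if it takes over 72 s, if anything falls off the work surface, if the arm or the gripper's body presses on something with over 40 N, if the wrist force passes 120 N, or if a joint passes its speed limit or range.

## Working session

There is one attempt and no reset: what is moved stays moved. The work goes in short steps, Python scripts to look and compute and a tool call to move; the robot and the scene stay as the last step left them, time stands still between calls to the robot, and variables do not carry over. Pictures are saved under pics/ and viewed, about 8 in all and at most 12, crops included, and the job is handed in when it is done.

Besides the shell and the picture viewer there is one more tool, called after "Request:" as a command line: name --argument value ..., lists and objects as JSON in quotes. move_arm: Moves the arm, as the interface text tells. Its arguments: {"type":"object","properties":{"delta_rot":{"type":"array"},"travel":{"type":"array"},"claw":{"type":"array"},"newtons":{"type":"number"}},"required":["delta_rot","travel","claw"]}

```bash
mkdir -p pics; ls; cat > h.py <<'E'
from bench import *
import numpy as np, cv2
from scipy.spatial.transform import Rotation as Ro
def ray(c,px,cal=None):
    k=cal or get_calibration(c);K,R,t=map(np.array,(k["K"],k["R"],k["t"]))
    d=R.T@np.linalg.inv(K)@np.array([px[0],px[1],1.]);return -R.T@t,d/np.linalg.norm(d)
def onz(c,px,z,cal=None):
    o,d=ray(c,px,cal);return o+d*(z-o[2])/d[2]
def tri(rays):
    A=0;b=0
    for o,d in rays:
        P=np.eye(3)-np.outer(d,d);A=A+P;b=b+P@o
    X=np.linalg.solve(A,b);return X,max(np.linalg.norm((np.eye(3)-np.outer(d,d))@(X-o)) for o,d in rays)
def save(c,n):
    im=camera(c);cv2.imwrite(f"pics/{n}.png",im[...,::-1]);return im
E
python3 - <<'E'
from h import *
a=save("scene","s0");b=save("top","t0")
cv2.imwrite("pics/both.png",cv2.resize(np.hstack([a,b])[...,::-1],(800,300)))
s=get_state();print(s["position"],s["orientation"],s["time"],s["finger_gap"])
for n,z in [("paddle",.006),("tub",0),("drip_tray",0),("coaster",0),("mug",0),("coffee_jar",0),("teaspoon",0),("snack_bar",0)]:
    r=[]
    for c in("top","scene"):
        l=landmark_of(c,n)
        if l: r.append(ray(c,l[0]["at"]));print(n,c,l[0]["at"],round(l[0]["confidence"],2),onz(c,l[0]["at"],z).round(3))
    if len(r)>1:X,e=tri(r);print("   ",X.round(3),round(e,4))
E
```

```text
pics
[0.13471895 0.55838994 0.25247117] [ 0.55592688  0.43689662 -0.43799108 -0.55518507] 0.1 0.08528868011852449
paddle top [116.3, 226.9] 0.75 [0.49  0.329 0.006]
paddle scene [279.5, 117.7] 0.93 [0.506 0.335 0.006]
    [ 0.497  0.337 -0.003] 0.008
tub top [253.4, 224.9] 0.75 [ 0.506 -0.014  0.   ]
drip_tray top [373.1, 240.0] 0.6 [ 0.476 -0.321  0.   ]
drip_tray scene [148.2, 266.4] 0.97 [ 0.481 -0.311  0.   ]
    [ 0.479 -0.316  0.005] 0.0049
coaster top [116.7, 223.6] 0.61 [0.499 0.331 0.   ]
coaster scene [274.9, 117.9] 0.76 [0.491 0.332 0.   ]
    [0.496 0.327 0.007] 0.0026
mug top [184.0, 118.8] 0.77 [0.782 0.179 0.   ]
mug scene [338.6, 184.7] 0.84 [0.785 0.182 0.   ]
    [0.784 0.18  0.001] 0.0018
coffee_jar top [315.7, 126.9] 0.76 [ 0.773 -0.173  0.   ]
coffee_jar scene [278.6, 273.7] 0.94 [ 0.769 -0.157  0.   ]
    [ 0.769 -0.168  0.018] 0.003
teaspoon scene [251.9, 147.8] 0.78 [ 0.495  0.174 -0.   ]
snack_bar top [310.6, 212.6] 0.74 [ 0.542 -0.16   0.   ]
snack_bar scene [201.2, 231.8] 0.6 [ 0.536 -0.159  0.   ]
    [ 0.54  -0.161  0.006] 0.002
```

View pics/t0.png

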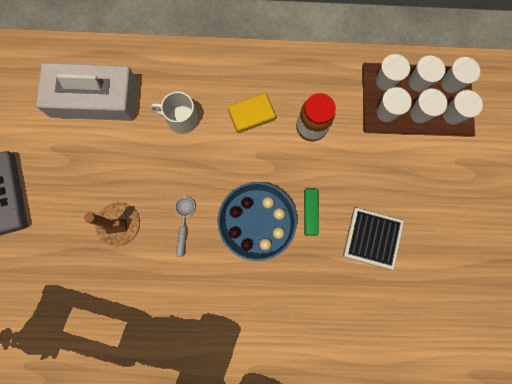

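View pics/s0.png

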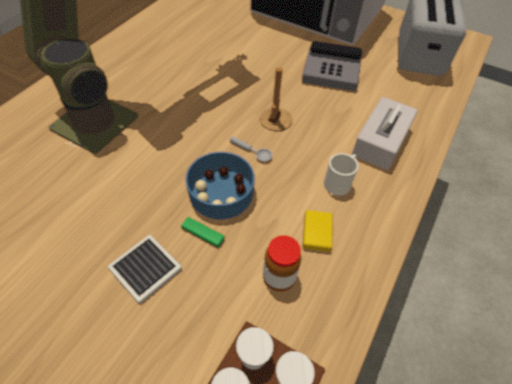

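Top view: paddle handle top at about (90,217) and its foot at about (122,224). The tub is centred near (257,221), tray (374,238), spoon (183,228) and bar (311,212). The scene view agrees, with the handle top at about (278,71). Next I'll refine the tub, tray and handle.

```bash
python3 - <<'E'
from h import *
im={c:cv2.imread(f"pics/{n}.png") for c,n in(("top","t0"),("scene","s0"))}
hs=cv2.cvtColor(im["top"],cv2.COLOR_BGR2HSV)
m=cv2.inRange(hs,(95,80,20),(120,255,255));m[:,:200]=0;m[:,320:]=0
c=max(cv2.findContours(m,0,2)[0],key=cv2.contourArea);e=cv2.fitEllipse(c);print("tub ell",e)
# rim outer at z=.072
p=onz("top",e[0],.072);q=onz("top",(e[0][0]+max(e[1])/2,e[0][1]),.072);print("tub c",p.round(4),"rad",np.linalg.norm(p-q))
m=cv2.inRange(hs,(0,0,150),(180,60,255));m[:200]=0;m[:,:330]=0;m[:,420:]=0
c=max(cv2.findContours(m,0,2)[0],key=cv2.contourArea);r=cv2.minAreaRect(c);print("tray",r)
P=np.array([onz("top",x,.02) for x in cv2.boxPoints(r)]);print(P.round(3),"c",P.mean(0).round(4),[np.linalg.norm(P[i]-P[i-1]).round(3) for i in range(4)], "yaw", [np.arctan2(*(P[i]-P[i-1])[1::-1]).round(3) for i in range(4)])
for n,zz in(("dark0_center",.023),("cream0_center",.023)):
  L=landmark_of("top",n)
  print(n,[(l["at"],round(l["confidence"],2),onz("top",l["at"],zz)[:2].round(3)) for l in L[:6]])
L=landmark_of("top","teaspoon");print(L[:1])
X,e=tri([ray("top",(90,217)),ray("scene",(278,71))]);print("handle top",X,e)
s=get_state();R=Ro.from_quat(s["orientation"]).as_matrix();print(R.round(3))
A=cv2.resize(im["top"][190:260,70:160],None,fx=5,fy=5,interpolation=2)
B=cv2.resize(im["scene"][60:140,240:320],None,fx=4.375,fy=4.375,interpolation=2)
cv2.imwrite("pics/pad.png",np.hstack([A,B[:350]]))
E
```

```text
tub ell ((256.7902526855469, 220.84963989257812), (76.60736083984375, 77.20647430419922), 74.92211151123047)
tub c [ 0.5081 -0.021   0.072 ] rad 0.09218929670881632
tray ((373.82354736328125, 238.20591735839844), (52.1451530456543, 51.41754913330078), 14.03624439239502)
[[ 0.431 -0.237  0.02 ]
 [ 0.557 -0.27   0.02 ]
 [ 0.529 -0.398  0.02 ]
 [ 0.404 -0.363  0.02 ]] c [ 0.4801 -0.3168  0.02  ] [np.float64(0.129), np.float64(0.13), np.float64(0.132), np.float64(0.13)] yaw [np.float64(1.356), np.float64(-0.256), np.float64(-1.787), np.float64(2.863)]
dark0_center [([244.7, 198.5], 0.58, array([0.569, 0.01 ]))]
cream0_center []
[]
handle top [0.49049131 0.32651958 0.18855583] 0.002174985758774161
[[ 0.235 -0.    -0.972]
 [ 0.972  0.     0.235]
 [ 0.    -1.     0.   ]]
```

View pics/pad.png

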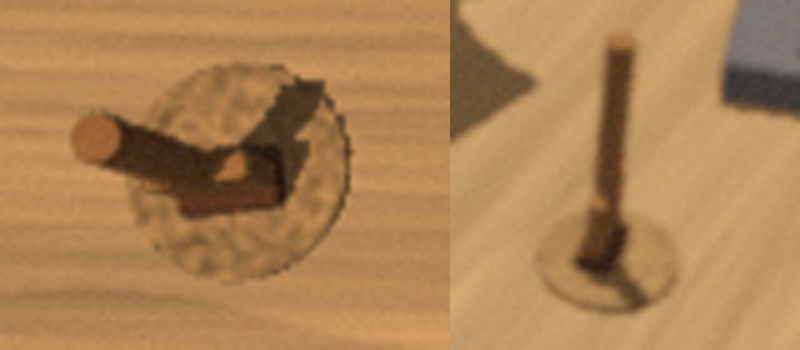

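The views agree: handle top triangulates to z = 0.189 m against an expected 0.196, the tray measures 130 mm square, and the tub is at about (0.507, -0.019). The foot's long side lies roughly along y. Next I'll hover over the handle with the tool axes turned to match the world: tool x = +X, y = down, z = +Y.

Request:
move_arm --delta_rot '[[0,12.75,0],[0,12.75,0],[0,12.75,0],[0,12.75,0],[0,12.75,0],[0,12.75,0],[0,12.75,0],[0,12.75,0],[0,12.75,0],[0,12.75,0],[0,12.75,0],[0,12.75,0],[0,12.75,0],[0,12.75,0]]' --travel '[[-2.84,-0.8,-8.0],[-2.84,-0.8,-8.0],[-2.84,-0.8,-8.0],[-2.84,-0.8,-8.0],[-2.84,-0.8,-8.0],[-2.84,-0.8,-8.0],[-2.84,-0.8,-8.0],[-2.84,-0.8,-8.0],[-2.84,-0.8,-8.0],[-2.84,-0.8,-8.0],[-2.84,-0.8,-8.0],[-2.84,-0.8,-8.0],[-2.84,-0.8,-8.0],[-2.84,-0.8,-8.0]]' --claw '[85,85,85,85,85,85,85,85,85,85,85,85,85,85]' --newtons 80

```text
time: 2.45
position: [0.4894, 0.3279, 0.2933]
orientation: [-0.707, -0.0, 0.0, 0.707]
force: [0.9, -0.5, 0.6]
finger_gap: 0.0849
```

```bash
python3 - <<'E'
from h import *
s=get_state();print(s["time"],s["position"],Ro.from_quat(s["orientation"]).as_matrix().round(3))
cal=get_calibration("wrist");save("wrist","w0")
L=landmark_of("wrist","paddle");print(L[:2]); print("expected handle top px",end=" ")
K,R,t=map(np.array,(cal["K"],cal["R"],cal["t"]))
for X in([.4905,.3265,.196],[.4905,.3265,.006]):
  p=K@(R@X+t);print(p[:2]/p[2])
X,e=tri([ray("top",(89.4,217.6)),ray("scene",(278.9,69.6))]);print(X,e, onz("top",(89.4,217.6),.196))
if L: print(onz("wrist",L[0]["at"],.006,cal))
np.save("cal0.npy",cal,allow_pickle=True)
E
```

```text
2.45 [0.48938748 0.32787782 0.29332924] [[ 1.    -0.    -0.001]
 [ 0.001  0.     1.   ]
 [-0.    -1.     0.   ]]
[{'at': [250.9, 148.4], 'confidence': 0.96}]
expected handle top px [252.78642208 203.50940729]
[252.06499515 152.06790536]
[0.49037182 0.3277734  0.19184152] 0.00021226701086080814 [0.4900807 0.3263568 0.196    ]
[0.48898869 0.33126684 0.006     ]
```

View pics/w0.png

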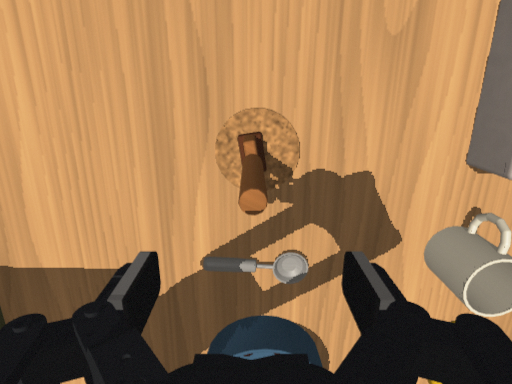

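The wrist view shows the handle top at about (253,200) against a predicted (253,203), so the jaws straddle the handle. I'll descend to 150 mm over the underside and grip.

Request:
move_arm --delta_rot '[[0,0,0],[0,0,0],[0,0,0],[0,0,0],[0,0,0],[0,0,0],[0,0,0],[0,0,0],[0,0,0],[0,0,0],[0,0,0],[0,0,0],[0,0,0],[0,0,0],[0,0,0]]' --travel '[[0.02,0.5,0.02],[0.02,1.0,0.02],[0.02,1.5,0.02],[0.02,2.0,0.02],[0.02,2.4,0.02],[0.02,2.69,0.02],[0.02,2.69,0.02],[0.02,2.69,0.02],[0.02,2.69,0.02],[0.02,2.69,0.02],[0.02,2.69,0.02],[0.02,2.69,0.02],[0.02,2.69,0.02],[0.02,2.69,0.02],[0.02,2.69,0.02]]' --claw '[85,85,85,85,85,85,85,10,10,10,10,10,10,10,10]' --newtons 80

```text
time: 4.05
position: [0.4917, 0.3283, 0.1598]
orientation: [-0.707, 0.0, -0.001, 0.707]
force: [-1.1, -0.1, 5.6]
finger_gap: 0.0206
```

Request:
move_arm --delta_rot '[[0,0,0],[0,0,0],[0,0,0],[0,0,0],[0,0,0],[0,0,0],[0,0,0],[0,0,0],[0,0,0],[0,0,0],[0,0,0],[0,0,0],[0,0,0],[0,0,0],[0,0,0],[0,0,0],[0,0,0],[0,0,0],[0,0,0],[0,0,0]]' --travel '[[0,-0.3,0],[0,-0.8,0],[0,-1.3,0],[0,-1.8,0],[0,-2.2,0],[0.02,-2.2,-0.3],[0.05,-2.2,-0.8],[0.08,-2.2,-1.4],[0.1,-2.2,-2.0],[0.13,-2.2,-2.6],[0.16,-2.2,-3.2],[0.2,-2.2,-3.8],[0.22,-2.2,-4.4],[0.25,-2.2,-5.0],[0.28,-2.2,-5.6],[0.3,-2.2,-6.2],[0.33,-2.2,-6.6],[0.33,-2.2,-6.9],[0.33,-2.2,-6.96],[0.33,-2.2,-6.96]]' --claw '[10,10,10,10,10,10,10,10,10,10,10,10,10,10,10,10,10,10,10,10]'

```text
time: 6.05
position: [0.5069, -0.0202, 0.2681]
orientation: [-0.707, 0.001, -0.0, 0.707]
force: [-0.1, 0.2, -1.2]
finger_gap: 0.0202
```

```bash
python3 - <<'E'
from h import *
s=get_state();print(s["time"],s["position"],s["finger_gap"],s["force"])
a=save("scene","s1");b=save("top","t1")
r=[]
for c in("top","scene"):
  for n,z in(("paddle",.116),("tub",0)):
    L=landmark_of(c,n);print(c,n,[(l["at"],round(l["confidence"],2),onz(c,l["at"],z).round(3)) for l in L[:2]])
A=cv2.resize(b[170:270,200:310],(440,400));B=cv2.resize(a[90:230,170:270],(286,400))
cv2.imwrite("pics/v1.png",np.hstack([A,B])[...,::-1])
E
```

```text
6.05 [ 0.50689222 -0.02022504  0.26811726] 0.020196512034254002 [-0.05199228  0.19497335 -1.22136112]
top paddle [([257.1, 219.4], 0.53, array([ 0.506, -0.021,  0.116])), ([374.6, 241.3], 0.5, array([ 0.465, -0.29 ,  0.116]))]
top tub [([255.4, 222.8], 0.59, array([ 0.511, -0.019,  0.   ]))]
scene paddle [([220.8, 166.9], 0.87, array([ 0.514, -0.023,  0.116]))]
scene tub [([220.6, 192.0], 0.76, array([ 0.507, -0.022, -0.   ]))]
```

View pics/v1.png

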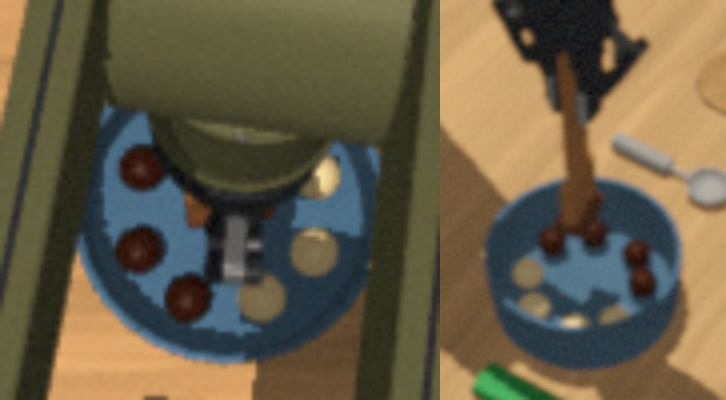

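The paddle hangs upright over the clear middle of the tub, and all balls sit in their ring. I'll lower it to 8 mm above the tub floor, then ease to the near side.

Request:
move_arm --delta_rot '[[0,0,0],[0,0,0],[0,0,0],[0,0,0],[0,0,0],[0,0,0],[0,0,0],[0,0,0],[0,0,0],[0,0,0],[0,0,0],[0,0,0],[0,0,0],[0,0,0],[0,0,0],[0,0,0]]' --travel '[[0.02,0.3,0],[0.02,0.7,0],[0.02,1.1,0],[0.02,1.4,0],[0.02,1.65,0],[0.02,1.85,0],[0.02,1.96,0],[0.02,1.98,0],[0.02,1.98,0],[-0.08,1.98,0],[-0.2,1.98,0],[-0.32,1.98,0],[-0.44,1.98,0],[-0.56,1.98,0],[-0.66,1.98,0],[-0.66,1.98,0]]' --claw '[10,10,10,10,10,10,10,10,10,10,10,10,10,10,10,10]'

```text
time: 7.95
position: [0.4743, -0.02, 0.1701]
orientation: [0.707, -0.0, 0.001, -0.707]
force: [0.1, 0.2, -0.7]
finger_gap: 0.0201
```

Request:
move_arm --delta_rot '[[0,0,0],[0,0,0],[0,0,0],[0,0,0],[0,0,0],[0,0,0],[0,0,0],[0,0,0],[0,0,0],[0,0,0],[0,0,0],[0,0,0],[0,0,0],[0,0,0],[0,0,0],[0,0,0],[0,0,0],[0,0,0],[0,0,0],[0,0,0]]' --travel '[[-0.04,0,0.12],[-0.06,0,0.25],[-0.06,0,0.38],[-0.01,0,0.5],[0.07,0,0.61],[0.17,0,0.7],[0.29,0,0.77],[0.41,0,0.82],[0.55,0,0.85],[0.68,0,0.86],[0.81,0,0.85],[0.95,0,0.82],[1.07,0,0.77],[1.19,0,0.7],[1.29,0,0.61],[1.38,0,0.5],[1.45,0,0.39],[1.5,0,0.27],[1.53,0,0.13],[1.54,0,0]]' --claw '[10,10,10,10,10,10,10,10,10,10,10,10,10,10,10,10,10,10,10,10]'

```text
time: 9.95
position: [0.5515, -0.0183, 0.1699]
orientation: [-0.705, 0.001, -0.001, 0.709]
force: [-3.9, 8.9, 3.4]
finger_gap: 0.0203
```

```bash
python3 - <<'E'
from h import *
s=get_state();print(s["time"],s["position"],s["finger_gap"],s["force"])
a=save("scene","s2");b=save("top","t2")
for c in("top","scene"):
  for n,z in(("paddle",.016),("tub",0)):
    L=landmark_of(c,n);print(c,n,[(l["at"],round(l["confidence"],2),onz(c,l["at"],z).round(3)) for l in L[:2]])
A=cv2.resize(b[170:270,200:310],(440,400));B=cv2.resize(a[90:230,170:270],(286,400))
cv2.imwrite("pics/v2.png",np.hstack([A,B])[...,::-1])
E
```

```text
9.95 [ 0.55149679 -0.01834087  0.16991868] 0.0203415036099224 [-3.89294555  8.88142611  3.41379248]
top paddle [([255.6, 222.9], 0.73, array([ 0.509, -0.019,  0.016])), ([259.9, 206.4], 0.44, array([ 0.551, -0.029,  0.016]))]
top tub [([255.3, 220.5], 0.81, array([ 0.517, -0.018,  0.   ]))]
scene paddle [([235.2, 195.9], 0.77, array([ 0.556, -0.021,  0.016]))]
scene tub [([220.9, 191.8], 0.79, array([ 0.507, -0.021,  0.   ]))]
```

View pics/v2.png

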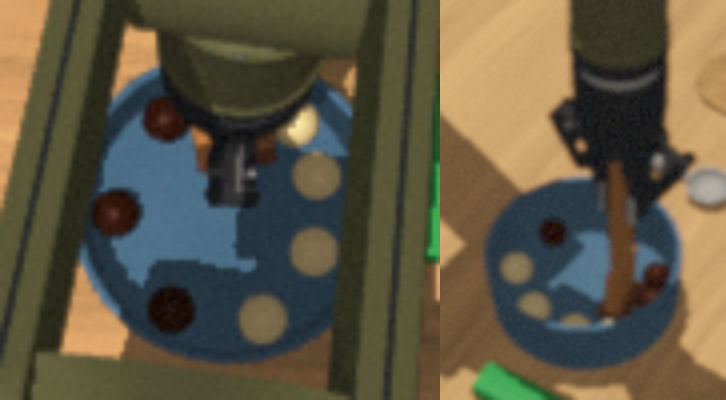

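The tub hasn't moved, the paddle is still upright, and the balls are being pushed along with a 9 N side force. I'll continue through the right side to the near side at a slightly smaller radius.

Request:
move_arm --delta_rot '[[0,0,0],[0,0,0],[0,0,0],[0,0,0],[0,0,0],[0,0,0],[0,0,0],[0,0,0],[0,0,0],[0,0,0],[0,0,0],[0,0,0],[0,0,0],[0,0,0],[0,0,0],[0,0,0],[0,0,0],[0,0,0],[0,0,0],[0,0,0]]' --travel '[[-0.06,0,-0.12],[-0.1,0,-0.25],[-0.15,0,-0.36],[-0.21,0,-0.47],[-0.29,0,-0.57],[-0.39,0,-0.65],[-0.5,0,-0.71],[-0.61,0,-0.76],[-0.74,0,-0.79],[-0.86,0,-0.8],[-0.98,0,-0.79],[-1.11,0,-0.76],[-1.22,0,-0.71],[-1.33,0,-0.65],[-1.43,0,-0.57],[-1.51,0,-0.47],[-1.57,0,-0.36],[-1.62,0,-0.25],[-1.65,0,-0.12],[-1.66,0,0]]' --claw '[10,10,10,10,10,10,10,10,10,10,10,10,10,10,10,10,10,10,10,10]'

```text
time: 12.25
position: [0.47, -0.0211, 0.1704]
orientation: [0.709, 0.001, 0.001, -0.706]
force: [2.5, -3.9, 1.4]
finger_gap: 0.0202
```

```bash
python3 - <<'E'
from h import *
s=get_state();print(s["time"],s["position"],s["finger_gap"],s["force"],s["wrist_torque"])
a=save("scene","s3")
for c in("scene",):
  for n,z in(("paddle",.016),("tub",0)):
    L=landmark_of(c,n);print(c,n,[(l["at"],round(l["confidence"],2),onz(c,l["at"],z).round(3)) for l in L[:2]])
E
```

```text
12.25 [ 0.46995481 -0.02111618  0.17038062] 0.020159343951335725 [ 2.45355333 -3.87809232  1.4196369 ] [-1.31373686 -0.80273215 -0.02622984]
scene paddle [([211.6, 183.2], 0.67, array([ 0.475, -0.019,  0.016]))]
scene tub [([221.0, 193.1], 0.87, array([ 0.51 , -0.024,  0.   ])), ([251.9, 149.1], 0.72, array([0.498, 0.169, 0.   ]))]
```

Request:
move_arm --delta_rot '[[0,0,0],[0,0,0],[0,0,0],[0,0,0],[0,0,0],[0,0,0],[0,0,0],[0,0,0],[0,0,0],[0,0,0],[0,0,0],[0,0,0],[0,0,0],[0,0,0],[0,0,0],[0,0,0],[0,0,0],[0,0,0],[0,0,0],[0,0,0]]' --travel '[[0.01,0,0.12],[0.04,0,0.25],[0.09,0,0.36],[0.15,0,0.47],[0.23,0,0.57],[0.33,0,0.65],[0.44,0,0.71],[0.55,0,0.76],[0.68,0,0.79],[0.8,0,0.8],[0.92,0,0.79],[1.05,0,0.76],[1.16,0,0.71],[1.27,0,0.65],[1.37,0,0.57],[1.45,0,0.47],[1.51,0,0.36],[1.56,0,0.25],[1.59,0,0.12],[1.6,0,0]]' --claw '[10,10,10,10,10,10,10,10,10,10,10,10,10,10,10,10,10,10,10,10]'

```text
time: 14.4
position: [0.5496, -0.0208, 0.1701]
orientation: [0.707, 0.0, 0.001, -0.707]
force: [-0.3, -0.2, -1.6]
finger_gap: 0.0202
```

```bash
python3 - <<'E'
from h import *
s=get_state();print(s["time"],s["position"],s["finger_gap"],s["force"],s["wrist_torque"])
a=save("scene","s4")
for c in("scene",):
  for n,z in(("paddle",.016),("tub",0)):
    L=landmark_of(c,n);print(c,n,[(l["at"],round(l["confidence"],2),onz(c,l["at"],z).round(3)) for l in L[:2]])
E
```

```text
14.4 [ 0.54955937 -0.02082135  0.17007668] 0.02023235885588926 [-0.32747732 -0.17590061 -1.63901098] [0.02018326 0.00294623 0.04306919]
scene paddle [([235.1, 193.1], 0.82, array([ 0.551, -0.013,  0.016]))]
scene tub [([222.0, 191.4], 0.78, array([ 0.509, -0.018,  0.   ])), ([232.7, 197.4], 0.29, array([ 0.546, -0.02 ,  0.   ]))]
```

Request:
move_arm --delta_rot '[[0,0,0],[0,0,0],[0,0,0],[0,0,0],[0,0,0],[0,0,0],[0,0,0],[0,0,0],[0,0,0],[0,0,0],[0,0,0],[0,0,0],[0,0,0],[0,0,0],[0,0,0],[0,0,0],[0,0,0],[0,0,0],[0,0,0],[0,0,0]]' --travel '[[-0.01,0,-0.12],[-0.04,0,-0.25],[-0.09,0,-0.36],[-0.15,0,-0.47],[-0.23,0,-0.57],[-0.33,0,-0.65],[-0.44,0,-0.71],[-0.55,0,-0.76],[-0.68,0,-0.79],[-0.8,0,-0.8],[-0.92,0,-0.79],[-1.05,0,-0.76],[-1.16,0,-0.71],[-1.27,0,-0.65],[-1.37,0,-0.57],[-1.45,0,-0.47],[-1.51,0,-0.36],[-1.56,0,-0.25],[-1.59,0,-0.1],[-1.59,0,0.02]]' --claw '[10,10,10,10,10,10,10,10,10,10,10,10,10,10,10,10,10,10,10,10]'

```text
time: 16.55
position: [0.4687, -0.0181, 0.1697]
orientation: [-0.707, 0.0, -0.0, 0.707]
force: [0.7, 0.9, 0.1]
finger_gap: 0.0201
```

```bash
python3 - <<'E'
from h import *
s=get_state();print(s["time"],s["position"],s["finger_gap"],s["force"],s["wrist_torque"])
a=save("scene","s5");b=save("top","t5")
for c in("top","scene"):
  for n,z in(("paddle",.016),("tub",0)):
    L=landmark_of(c,n);print(c,n,[(l["at"],round(l["confidence"],2),onz(c,l["at"],z).round(3)) for l in L[:2]])
A=cv2.resize(b[170:270,200:310],(440,400));B=cv2.resize(a[90:230,170:270],(286,400))
cv2.imwrite("pics/v5.png",np.hstack([A,B])[...,::-1])
E
```

```text
16.55 [ 0.46870392 -0.01810359  0.1697497 ] 0.02009694443567839 [0.65495723 0.90338908 0.08682731] [-0.1275266  -0.05765807 -0.03331685]
top paddle []
top tub []
scene paddle [([215.2, 180.4], 0.71, array([ 0.478, -0.005,  0.016])), ([274.6, 119.2], 0.59, array([0.5  , 0.31 , 0.016]))]
scene tub [([220.3, 190.6], 0.91, array([ 0.503, -0.018,  0.   ]))]
```

View pics/v5.png

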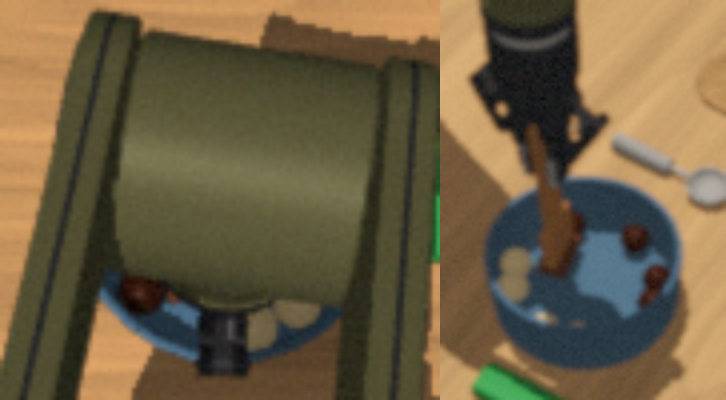

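Scene view: two turns are done and the tub hasn't moved, but the paddle looks slightly tilted. I'll nudge back to the near-side centre line so step 9 has margin, then lift out straight and measure the tilt.

Request:
move_arm --delta_rot '[[0,0,0],[0,0,0],[0,0,0],[0,0,0],[0,0,0],[0,0,0],[0,0,0],[0,0,0],[0,0,0],[0,0,0],[0,0,0],[0,0,0],[0,0,0],[0,0,0]]' --travel '[[0.03,0,-0.08],[0.06,0,-0.16],[0.06,0,-0.16],[0.06,0,-0.16],[0.06,-0.1,-0.16],[0.06,-0.3,-0.16],[0.06,-0.6,-0.16],[0.06,-0.9,-0.16],[0.06,-1.2,-0.16],[0.06,-1.5,-0.16],[0.06,-1.8,-0.16],[0.06,-2.1,-0.16],[0.06,-2.2,-0.16],[0.06,-2.2,-0.16]]' --claw '[10,10,10,10,10,10,10,10,10,10,10,10,10,10]'

```text
time: 18.25
position: [0.4726, -0.0269, 0.2811]
orientation: [0.707, 0.001, 0.001, -0.707]
force: [-0.0, 0.5, -0.7]
finger_gap: 0.0205
```

```bash
python3 - <<'E'
from h import *
s=get_state();print(s["time"],s["position"],s["finger_gap"],s["force"],s["wrist_torque"])
zf=s["position"][2]-.154
cal=get_calibration("wrist");w=save("wrist","w6");a=save("scene","s6")
r=[]
for c,k in(("wrist",cal),("scene",None)):
  for n,z in(("paddle",zf),("tub",0)):
    L=landmark_of(c,n);print(c,n,[(l["at"],round(l["confidence"],2),onz(c,l["at"],z,k).round(3)) for l in L[:2]])
    if n=="paddle" and L:r.append(ray(c,L[0]["at"],k))
if len(r)==2:print("foot",tri(r),zf)
g=s["position"]
for c,k in(("wrist",cal),("scene",get_calibration("scene"))):
  K,R,t=map(np.array,(k["K"],k["R"],k["t"]));
  print(c,[((K@(R@(g+[0,0,d])+t))[:2]/(K@(R@(g+[0,0,d])+t))[2]).round(1) for d in(-.03,-.154)])
B=cv2.resize(a[70:230,150:280],(423,520));A=cv2.resize(w,(370,278));o=np.zeros((520,370,3),np.uint8);o[:278]=A
cv2.imwrite("pics/v6.png",np.hstack([o,B])[...,::-1])
E
```

```text
18.25 [ 0.47258085 -0.02691057  0.28107215] 0.020500418399739873 [-0.0325064   0.50382814 -0.73942159] [-0.06121374  0.05007314  0.00494883]
wrist paddle [([249.6, 168.4], 0.92, array([ 0.472, -0.016,  0.127]))]
wrist tub [([280.2, 147.4], 0.55, array([ 0.51 , -0.021,  0.   ]))]
scene paddle [([209.3, 154.6], 0.63, array([ 0.47 , -0.011,  0.127])), ([197.4, 179.2], 0.6, array([ 0.491, -0.095,  0.127]))]
scene tub [([222.3, 191.3], 0.86, array([ 0.51 , -0.017,  0.   ]))]
foot (array([ 0.47211735, -0.01483519,  0.13198185]), np.float64(0.0005885818447187885)) 0.1270721547072645
wrist [array([251.1, 245.9]), array([250.7, 179.9])]
scene [array([203.2, 123.8]), array([206.7, 158.8])]
```

View pics/v6.png

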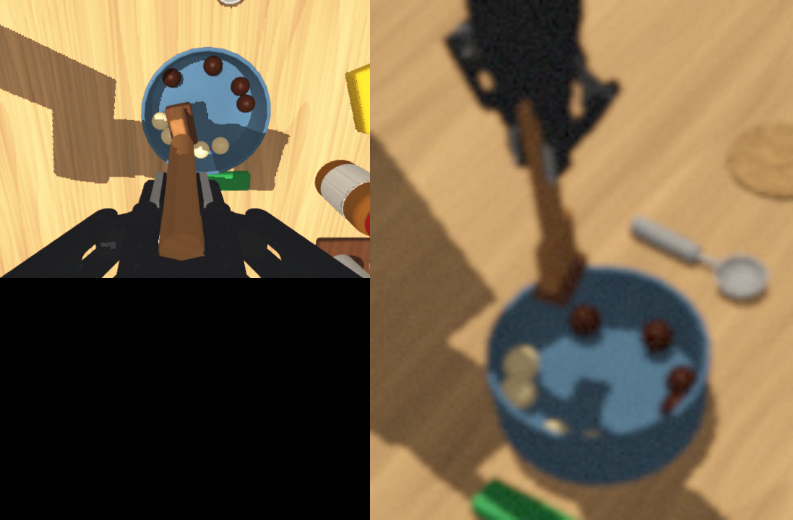

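The foot hangs about 12 mm toward +y, a tilt of about 0.08 rad. I'll take that out with a wrist turn of -0.76 units about tool x while carrying the paddle to above the tray. From there the top camera can check the balls unobstructed.

Request:
move_arm --delta_rot '[[0,0,0],[0,0,0],[0,0,0],[-0.1,0,0],[-0.2,0,0],[-0.3,0,0],[-0.4,0,0],[-0.5,0,0],[-0.6,0,0],[-0.7,0,0],[-0.76,0,0],[-0.76,0,0],[-0.76,0,0],[-0.76,0,0],[-0.76,0,0],[-0.76,0,0]]' --travel '[[0,0,-0.2],[0,0,-0.6],[0,0,-1.1],[0.03,0,-1.7],[0.05,0,-2.3],[0.08,0,-2.9],[0.1,0,-3.5],[0.12,0,-4.1],[0.15,0,-4.7],[0.15,0,-5.2],[0.15,0,-5.5],[0.15,0,-5.7],[0.15,0,-5.8],[0.15,0,-5.8],[0.15,0,-5.8],[0.15,0,-5.8]]' --claw '[10,10,10,10,10,10,10,10,10,10,10,10,10,10,10,10]'

```text
time: 20.15
position: [0.4792, -0.316, 0.2799]
orientation: [0.735, -0.0, 0.0, -0.679]
force: [-0.8, -0.3, -1.3]
finger_gap: 0.0201
```

```bash
python3 - <<'E'
from h import *
s=get_state();g=s["position"];print(s["time"],g,s["finger_gap"],s["force"],s["wrist_torque"])
zf=g[2]-.154
cal=get_calibration("wrist");w=save("wrist","w7");a=save("scene","s7");b=save("top","t7")
r=[]
for c,k in(("wrist",cal),("scene",None)):
  for n,z in(("paddle",zf),("drip_tray",0)):
    L=landmark_of(c,n);print(c,n,[(l["at"],round(l["confidence"],2),onz(c,l["at"],z,k).round(3)) for l in L[:2]])
    if n=="paddle" and L:r.append(ray(c,L[0]["at"],k))
if len(r)==2:print("foot",tri(r),zf)
t0=cv2.imread("pics/t0.png")
A=np.hstack([cv2.resize(x[175:265,210:305],(380,360),interpolation=2) for x in(t0,b[...,::-1])])
B=np.hstack([cv2.resize(a[140:320,80:240],(190,214)),np.zeros((214,20,3),np.uint8),cv2.resize(w,(285,214)),np.zeros((214,265,3),np.uint8)])[...,::-1]
cv2.imwrite("pics/v7.png",np.vstack([A,B]))
E
```

```text
20.15 [ 0.47920492 -0.31599237  0.27989434] 0.020103298510539012 [-0.76396196 -0.34883835 -1.33382985] [ 0.07403133 -0.00055432 -0.03585737]
wrist paddle [([251.3, 168.8], 0.88, array([ 0.479, -0.318,  0.126]))]
wrist drip_tray [([252.4, 136.8], 0.67, array([ 0.481, -0.319,  0.   ]))]
scene paddle [([134.2, 242.3], 0.78, array([ 0.476, -0.316,  0.126])), ([277.8, 275.0], 0.31, array([ 0.788, -0.218,  0.126]))]
scene drip_tray [([147.9, 267.4], 0.68, array([ 0.482, -0.314, -0.   ]))]
foot (array([ 0.47865203, -0.31718271,  0.12977537]), np.float64(0.0008861004457461228)) 0.12589434184102435
```

View pics/v7.png

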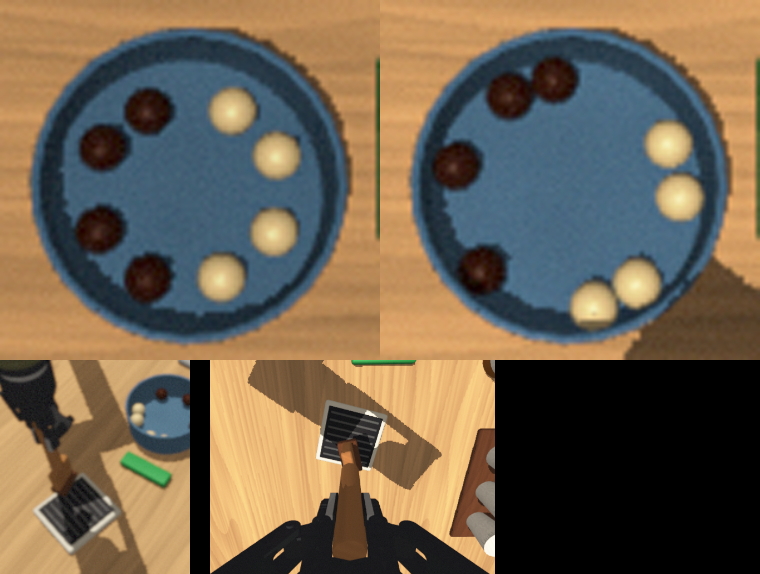

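The foot is now under the TCP and the paddle is vertical. All eight balls are in the tub, but some look shifted by only about 30 mm. I'll put numbers on that before placing.

```bash
python3 - <<'E'
from h import *
from itertools import permutations
P={}
for n in("t0","t7"):
  im=cv2.imread(f"pics/{n}.png");h=cv2.cvtColor(im,cv2.COLOR_BGR2HSV)
  for col,lo,hi in(("dark",(0,80,15),(14,255,120)),("cream",(15,40,130),(32,170,255))):
    m=cv2.inRange(h,lo,hi);M=np.zeros_like(m);cv2.circle(M,(257,221),35,255,-1);m&=M
    d=cv2.resize(m,None,fx=4,fy=4);ys,xs=np.nonzero(d)
    _,l,c=cv2.kmeans(np.float32(np.c_[xs,ys]),4,None,(3,100,.01),20,2)
    P[n,col]=np.array([onz("top",(q-1.5)/4,.023)[:2] for q in c]);print(n,col,P[n,col].round(3).tolist(),np.bincount(l.ravel()))
for col in("dark","cream"):
  D=np.linalg.norm(P["t0",col][:,None]-P["t7",col][None],axis=2);print(col);print((D*1000).round())
E
```

```text
t0 dark [[0.484, 0.033], [0.536, 0.033], [0.56, 0.005], [0.455, 0.002]] [1776 1680 1632 1776]
t0 cream [[0.534, -0.077], [0.457, -0.043], [0.486, -0.076], [0.562, -0.048]] [1968 2000 1984 1952]
t7 dark [[0.58, -0.01], [0.524, 0.05], [0.459, 0.03], [0.569, 0.017]] [1679 1824 1728 1713]
t7 cream [[0.454, -0.065], [0.541, -0.083], [0.441, -0.039], [0.508, -0.091]] [2079 2080 1777 2032]
dark
[[106.  43.  25.  87.]
 [ 62.  20.  76.  37.]
 [ 26.  57. 103.  15.]
 [126.  83.  28. 115.]]
cream
[[ 80.  10. 101.  30.]
 [ 22.  94.  17.  70.]
 [ 33.  56.  58.  27.]
 [109.  41. 121.  69.]]
```

If circular order is preserved, the clockwise shifts come out at dark 43 and 37 mm and cream 41 and 33 mm. The second cream is too near the 30 mm limit. There is plenty of time (20 of 72 s), so I'll go back and push the cream side on clockwise for margin.

Request:
move_arm --delta_rot '[[0,0,0],[0,0,0],[0,0,0],[0,0,0],[0,0,0],[0,0,0],[0,0,0],[0,0,0],[0,0,0],[0,0,0],[0,0,0],[0,0,0],[0,0,0],[0,0,0]]' --travel '[[0.03,-0.03,0.3],[0.08,-0.06,0.8],[0.13,-0.11,1.4],[0.19,-0.16,2.0],[0.25,-0.21,2.6],[0.31,-0.26,3.2],[0.37,-0.3,3.8],[0.43,-0.35,4.4],[0.49,-0.4,5.0],[0.54,-0.44,5.5],[0.57,-0.46,5.75],[0.58,-0.47,5.89],[0.58,-0.47,5.89],[0.58,-0.47,5.89]]' --claw '[10,10,10,10,10,10,10,10,10,10,10,10,10,10]'

```text
time: 21.9
position: [0.5085, -0.0221, 0.2798]
orientation: [0.735, -0.001, 0.0, -0.678]
force: [-0.2, -1.1, -1.6]
finger_gap: 0.0205
```

Request:
move_arm --delta_rot '[[0,0,0],[0,0,0],[0,0,0],[0,0,0],[0,0,0],[0,0,0],[0,0,0],[0,0,0],[0,0,0]]' --travel '[[0,0.4,0.03],[0,0.8,0.06],[0,1.2,0.1],[0,1.6,0.13],[0,1.9,0.15],[0,2.1,0.17],[0,2.17,0.18],[0,2.18,0.18],[0,2.18,0.18]]' --claw '[10,10,10,10,10,10,10,10,10]'

```text
time: 22.8
position: [0.5091, -0.0215, 0.171]
orientation: [0.735, -0.0, 0.001, -0.678]
force: [0.9, -0.3, -0.7]
finger_gap: 0.0204
```

Request:
move_arm --delta_rot '[[0,0,0],[0,0,0],[0,0,0],[0,0,0],[0,0,0],[0,0,0],[0,0,0],[0,0,0],[0,0,0],[0,0,0],[0,0,0],[0,0,0],[0,0,0],[0,0,0],[0,0,0],[0,0,0],[0,0,0],[0,0,0],[0,0,0],[0,0,0]]' --travel '[[0.2,0.01,-0.08],[0.4,0.01,-0.15],[0.58,0.02,-0.2],[0.72,0.02,-0.28],[0.7,0.03,-0.4],[0.66,0.04,-0.52],[0.58,0.05,-0.62],[0.48,0.06,-0.7],[0.37,0.06,-0.77],[0.25,0.07,-0.82],[0.12,0.07,-0.85],[0,0.07,-0.86],[-0.12,0.07,-0.85],[-0.25,0.07,-0.82],[-0.37,0.06,-0.77],[-0.48,0.06,-0.7],[-0.6,0.05,-0.6],[-0.68,0.04,-0.5],[-0.74,0.03,-0.4],[-0.78,0.02,-0.28]]' --claw '[10,10,10,10,10,10,10,10,10,10,10,10,10,10,10,10,10,10,10,10]'

```text
time: 24.8
position: [0.4766, -0.0369, 0.1731]
orientation: [0.736, 0.006, 0.006, -0.677]
force: [10.9, -1.9, -0.9]
finger_gap: 0.0206
```

Request:
move_arm --delta_rot '[[0,0,0],[0,0,0],[0,0,0],[0,0,0],[0,0,0],[0,0,0],[0,0,0],[0,0,0],[0,0,0],[0,0,0],[0,0,0],[0,0,0],[0,0,0],[0,0,0]]' --travel '[[0.12,0,0.04],[0.3,-0.01,0.1],[0.48,-0.02,0.16],[0.6,-0.02,0.2],[0.6,-0.1,0.2],[0.6,-0.3,0.18],[0.6,-0.6,0.16],[0.6,-0.9,0.13],[0.6,-1.2,0.11],[0.6,-1.5,0.08],[0.6,-1.8,0.06],[0.6,-2.1,0.03],[0.6,-2.2,0.02],[0.6,-2.2,0.02]]' --claw '[10,10,10,10,10,10,10,10,10,10,10,10,10,10]'

```text
time: 26.2
position: [0.4997, -0.0256, 0.2813]
orientation: [0.735, 0.0, 0.001, -0.678]
force: [0.1, -1.0, -2.2]
finger_gap: 0.0202
```

Request:
move_arm --delta_rot '[[0,0,0],[0,0,0],[0,0,0],[0,0,0],[0,0,0],[0,0,0],[0,0,0],[0,0,0],[0,0,0],[0,0,0],[0,0,0],[0,0,0],[0,0,0],[0,0,0],[0,0,0]]' --travel '[[-0.02,0.02,-0.3],[-0.05,0.06,-0.8],[-0.09,0.11,-1.4],[-0.13,0.16,-2.0],[-0.17,0.21,-2.6],[-0.21,0.26,-3.2],[-0.25,0.31,-3.8],[-0.29,0.35,-4.4],[-0.33,0.4,-5.0],[-0.37,0.44,-5.5],[-0.39,0.46,-5.7],[-0.39,0.47,-5.8],[-0.39,0.47,-5.8],[-0.39,0.47,-5.8],[-0.39,0.47,-5.8]]' --claw '[10,10,10,10,10,10,10,10,10,10,10,10,10,10,10]'

```text
time: 27.7
position: [0.4798, -0.3152, 0.2798]
orientation: [0.734, -0.0, -0.0, -0.679]
force: [1.5, 0.2, -1.3]
finger_gap: 0.0203
```

```bash
cat > balls.py <<'E'
from h import *
def balls(im):
  h=cv2.cvtColor(im,cv2.COLOR_BGR2HSV);o={}
  for col,lo,hi in(("dark",(0,80,15),(14,255,120)),("cream",(15,40,130),(32,170,255))):
    m=cv2.inRange(h,lo,hi);M=np.zeros_like(m);cv2.circle(M,(257,221),35,255,-1);m&=M
    ys,xs=np.nonzero(cv2.resize(m,None,fx=4,fy=4))
    _,l,c=cv2.kmeans(np.float32(np.c_[xs,ys]),4,None,(3,100,.01),20,2)
    P=np.array([onz("top",(q-1.5)/4,.023)[:2] for q in c])-[.508,-.0205]
    a=np.arctan2(P[:,1],-P[:,0]) # clockwise angle from near side
    if col=="cream":a%=2*np.pi
    o[col]=P[np.argsort(a)];print(col,o[col].round(3).tolist(),np.linalg.norm(P,axis=1).round(3),np.bincount(l.ravel()))
  return o
E
python3 - <<'E'
from balls import *
s=get_state();g=s["position"];print(s["time"],g,s["finger_gap"],s["force"])
zf=g[2]-.154
cal=get_calibration("wrist");w=save("wrist","w8");a=save("scene","s8");b=save("top","t8")
r=[]
for c,k in(("wrist",cal),("scene",None)):
  for n,z in(("paddle",zf),("drip_tray",0),("tub",0)):
    L=landmark_of(c,n);print(c,n,[(l["at"],round(l["confidence"],2),onz(c,l["at"],z,k).round(3)) for l in L[:1]])
    if n=="paddle" and L:r.append(ray(c,L[0]["at"],k))
if len(r)==2:print("foot",tri(r),zf)
A=balls(cv2.imread("pics/t0.png"));B=balls(np.ascontiguousarray(b[...,::-1]))
for c in A:print(c,(1000*np.linalg.norm(A[c][:,None]-B[c][None],axis=2)).round())
t0=cv2.imread("pics/t7.png")
A=np.hstack([cv2.resize(x[175:265,210:305],(380,360),interpolation=2) for x in(t0,b[...,::-1])])
B=np.hstack([cv2.resize(a[140:320,80:240],(190,214)),np.zeros((214,20,3),np.uint8),cv2.resize(w,(285,214)),np.zeros((214,265,3),np.uint8)])[...,::-1]
cv2.imwrite("pics/v8.png",np.vstack([A,B]))
E
```

```text
27.7 [ 0.47976253 -0.31521436  0.27975137] 0.02028700571394382 [ 1.50791962  0.2189128  -1.32682176]
wrist paddle [([250.5, 154.2], 0.87, array([ 0.479, -0.304,  0.126]))]
wrist drip_tray [([253.3, 137.5], 0.8, array([ 0.482, -0.319,  0.   ]))]
wrist tub []
scene paddle [([142.4, 238.9], 0.64, array([ 0.486, -0.3  ,  0.126]))]
scene drip_tray [([148.6, 266.5], 0.81, array([ 0.482, -0.311,  0.   ]))]
scene tub [([220.5, 191.0], 0.89, array([ 0.505, -0.019,  0.   ]))]
foot (array([ 0.48179099, -0.30169583,  0.12439875]), np.float64(0.0035437561999607345)) 0.12575137002124362
dark [[-0.053, 0.022], [-0.024, 0.054], [0.028, 0.054], [0.052, 0.026]] [0.059 0.061 0.058 0.057] [1776 1680 1632 1776]
cream [[0.054, -0.027], [0.026, -0.056], [-0.022, -0.055], [-0.051, -0.023]] [0.062 0.056 0.059 0.06 ] [1968 2000 1984 1952]
dark [[-0.048, 0.05], [0.016, 0.07], [0.061, 0.038], [0.072, 0.01]] [0.072 0.07  0.072 0.073] [1699 1760 1792 1677]
cream [[0.017, -0.071], [-0.029, -0.064], [-0.052, -0.043], [-0.068, -0.018]] [0.073 0.067 0.07  0.07 ] [2096 2030 1854 2132]
dark [[ 28.  84. 115. 126.]
 [ 24.  43.  87. 106.]
 [ 76.  20.  37.  62.]
 [103.  57.  15.  26.]]
cream [[ 57.  90. 107. 122.]
 [ 17.  55.  78. 101.]
 [ 42.  11.  32.  58.]
 [ 83.  47.  21.  17.]]
```

View pics/v8.png

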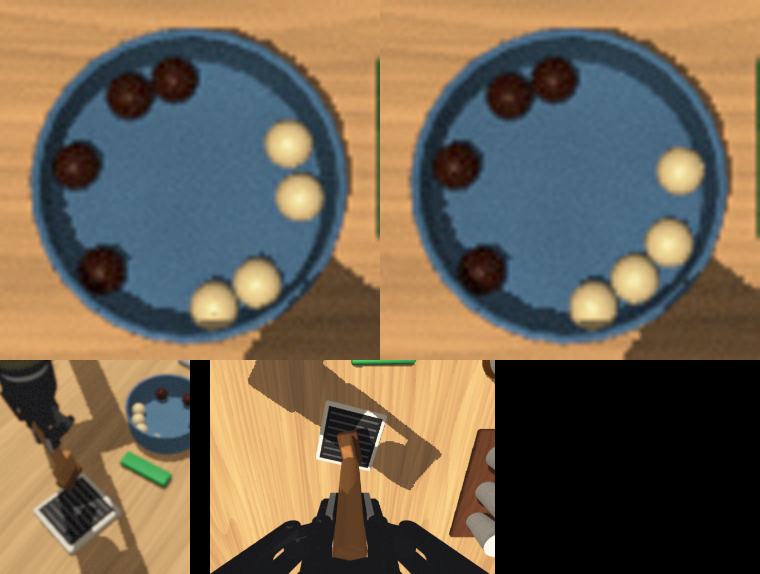

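The cream shifts, in order, are now 57, 55, 32 and 17 mm, and the dark ones 28, 43, 37 and 26 mm, so two of each clear 30 mm with margin. All eight are in the tub and the tub is in place. The foot has swung +13 mm in y again, so I'll correct it with the same wrist turn.

Request:
move_arm --delta_rot '[[-0.2,0,0],[-0.4,0,0],[-0.6,0,0],[-0.8,0,0],[-0.8,0,0],[-0.8,0,0]]' --travel '[[0,0,0],[0,0,0],[0,0,0],[0,0,0],[0,0,0],[0,0,0]]' --claw '[10,10,10,10,10,10]'

```text
time: 28.75
position: [0.4798, -0.316, 0.2798]
orientation: [0.762, -0.0, 0.0, -0.647]
force: [-0.0, -0.4, -1.8]
finger_gap: 0.02
```

```bash
python3 - <<'E'
from h import *
s=get_state();g=s["position"];print(s["time"],g,s["force"]);R=Ro.from_quat(s["orientation"]).as_matrix();print(R.round(3))
zf=g[2]-.154
cal=get_calibration("wrist");camera("wrist");camera("scene")
r=[]
for c,k in(("wrist",cal),("scene",get_calibration("scene"))):
    L=landmark_of(c,"paddle");print(c,[(l["at"],round(l["confidence"],2),onz(c,l["at"],zf,k).round(3)) for l in L[:1]])
    if L:r.append(ray(c,L[0]["at"],k))
if len(r)==2:print("foot",tri(r),zf)
print("down 95mm, 106mm tool units",(R.T@[0,0,-.095]/.05).round(3),(R.T@[0,0,-.106]/.05).round(3))
E
```

```text
28.75 [ 0.47976298 -0.31603697  0.27983896] [-0.01833237 -0.38781334 -1.80445154]
[[ 1.    -0.     0.   ]
 [-0.    -0.163  0.987]
 [ 0.    -0.987 -0.163]]
wrist [([247.3, 151.8], 0.71, array([ 0.476, -0.315,  0.126]))]
scene [([138.4, 243.8], 0.76, array([ 0.486, -0.314,  0.126]))]
foot (array([ 0.47946348, -0.31470348,  0.12009719]), np.float64(0.003986520719115545)) 0.1258389591173694
down 95mm, 106mm tool units [-0.     1.875  0.309] [-0.     2.092  0.345]
```

Request:
move_arm --delta_rot '[[0,0,0],[0,0,0],[0,0,0],[0,0,0],[0,0,0],[0,0,0],[0,0,0],[0,0,0],[0,0,0],[0,0,0],[0,0,0],[0,0,0]]' --travel '[[0,0.3,0.05],[0,0.7,0.115],[0,1.1,0.18],[0,1.4,0.23],[0,1.65,0.27],[0,1.8,0.297],[0,1.855,0.306],[0,1.895,0.312],[0,1.934,0.319],[0,1.974,0.325],[0,2.0,0.33],[0,2.0,0.33]]' --claw '[10,10,10,10,10,10,10,10,10,10,10,10]'

```text
time: 30.15
position: [0.4797, -0.3164, 0.1785]
orientation: [0.762, -0.0, 0.0, -0.647]
force: [0.3, -0.9, -1.6]
finger_gap: 0.0203
```

Request:
move_arm --delta_rot '[[0,0,0],[0,0,0],[0,0,0],[0,0,0],[0,0,0]]' --travel '[[0,0.02,0.003],[0,0.04,0.006],[0,0.06,0.01],[0,0.08,0.013],[0,0.08,0.013]]' --claw '[10,10,10,10,10]'

```text
time: 30.65
position: [0.4796, -0.3163, 0.1742]
orientation: [0.762, -0.001, 0.0, -0.647]
force: [-0.2, 0.3, -1.8]
finger_gap: 0.0203
```

Request:
move_arm --delta_rot '[[0,0,0],[0,0,0],[0,0,0]]' --travel '[[0,0.01,0.002],[0,0.02,0.003],[0,0.02,0.003]]' --claw '[10,10,10]'

```text
time: 30.95
position: [0.4798, -0.3165, 0.1735]
orientation: [0.763, -0.0, 0.0, -0.647]
force: [-0.1, 0.0, 0.1]
finger_gap: 0.0204
```

Request:
move_arm --delta_rot '[[0,0,0],[0,0,0],[0,0,0]]' --travel '[[0,0.01,0.002],[0,0.02,0.003],[0,0.02,0.003]]' --claw '[10,10,10]'

```text
time: 31.25
position: [0.4799, -0.3169, 0.1734]
orientation: [0.763, -0.0, 0.001, -0.647]
force: [-1.5, -0.0, 5.4]
finger_gap: 0.02
```

The foot is on the grille at 5 N. I'll release gently.

Request:
move_arm --delta_rot '[[0,0,0],[0,0,0],[0,0,0],[0,0,0],[0,0,0],[0,0,0],[0,0,0],[0,0,0],[0,0,0],[0,0,0]]' --travel '[[0,0,0],[0,0,0],[0,0,0],[0,0,0],[0,0,0],[0,0,0],[0,0,0],[0,0,0],[0,0,0],[0,0,0]]' --claw '[21,22,24,27,32,40,50,60,60,60]'

```text
time: 32.25
position: [0.4797, -0.3164, 0.1723]
orientation: [0.762, -0.0, 0.0, -0.647]
force: [0.3, -0.5, -0.6]
finger_gap: 0.0601
```

```bash
python3 - <<'E'
from h import *
s=get_state();g=s["position"];print(s["time"],g,s["force"],s["finger_gap"]);R=Ro.from_quat(s["orientation"]).as_matrix()
print("up 150mm",(R.T@[0,0,.15]/.05).round(3))
cal=get_calibration("wrist");w=save("wrist","w9");a=save("scene","s9")
cv2.imwrite("pics/v9.png",np.hstack([cv2.resize(w,(400,300)),cv2.resize(a[140:320,60:240],(300,300))])[...,::-1])
E
```

```text
32.25 [ 0.47969161 -0.31644111  0.17233717] [ 0.318277   -0.53759783 -0.64629516] 0.0601430725959384
up 150mm [ 0.    -2.96  -0.488]
```

View pics/v9.png

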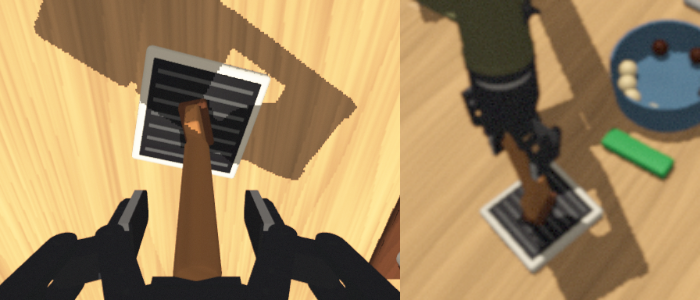

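The wrist view shows the jaws open with clear space on both sides of the handle, and the foot in the middle of the grille. I'll retreat straight up.

Request:
move_arm --delta_rot '[[0,0,0],[0,0,0],[0,0,0],[0,0,0],[0,0,0],[0,0,0],[0,0,0],[0,0,0],[0,0,0],[0,0,0],[0,0,0]]' --travel '[[0,-0.2,-0.033],[0,-0.5,-0.082],[0,-0.8,-0.132],[0,-1.1,-0.181],[0,-1.5,-0.247],[0,-1.9,-0.313],[0,-2.3,-0.38],[0,-2.7,-0.445],[0,-2.96,-0.488],[0,-2.96,-0.488],[0,-2.96,-0.488]]' --claw '[60,60,60,60,60,60,60,60,60,60,60]'

```text
time: 33.45
position: [0.4795, -0.3163, 0.3222]
orientation: [0.762, -0.0, 0.0, -0.647]
force: [0.2, -0.3, -1.7]
finger_gap: 0.0599
```

```bash
python3 - <<'E'
from balls import *
s=get_state();print(s["time"],s["position"],s["force"])
cal=get_calibration("wrist");w=save("wrist","w10");a=save("scene","s10");b=save("top","t10")
r=[]
for c,k in(("wrist",cal),("scene",get_calibration("scene"))):
  for n,z in(("paddle",.02),("drip_tray",0),("tub",0),("snack_bar",0),("mug",0),("coffee_jar",0),("teaspoon",0)):
    L=landmark_of(c,n);print(c,n,[(l["at"],round(l["confidence"],2),onz(c,l["at"],z,k).round(3)) for l in L[:1]])
    if n=="paddle" and L:r.append(ray(c,L[0]["at"],k))
if len(r)==2:print("foot",tri(r))
balls(np.ascontiguousarray(b[...,::-1]))
cv2.imwrite("pics/v10.png",np.hstack([cv2.resize(w,(400,300)),cv2.resize(a[140:320,60:240],(300,300))])[...,::-1])
E
```

```text
33.45 [ 0.47947706 -0.31628706  0.3222201 ] [ 0.23093359 -0.31872148 -1.68920261]
wrist paddle [([247.9, 111.2], 0.64, array([ 0.475, -0.316,  0.02 ]))]
wrist drip_tray [([251.4, 109.9], 0.96, array([ 0.48 , -0.319,  0.   ]))]
wrist tub []
wrist snack_bar []
wrist mug []
wrist coffee_jar []
wrist teaspoon []
scene paddle [([145.9, 263.5], 0.98, array([ 0.48 , -0.313,  0.02 ]))]
scene drip_tray [([145.9, 266.7], 0.61, array([ 0.476, -0.315,  0.   ]))]
scene tub [([239.7, 170.5], 0.69, array([0.511, 0.075, 0.   ]))]
scene snack_bar [([203.5, 229.9], 0.71, array([ 0.538, -0.151,  0.   ]))]
scene mug [([333.7, 187.2], 0.87, array([0.776, 0.166, 0.   ]))]
scene coffee_jar [([279.2, 275.1], 0.88, array([ 0.772, -0.16 ,  0.   ]))]
scene teaspoon [([254.1, 149.2], 0.79, array([0.504, 0.172, 0.   ]))]
foot (array([ 0.47739598, -0.31470648,  0.01835138]), np.float64(0.0027775238865334084))
dark [[-0.048, 0.051], [0.016, 0.07], [0.061, 0.038], [0.072, 0.01]] [0.072 0.073 0.07  0.072] [1696 1693 1760 1731]
cream [[0.017, -0.071], [-0.029, -0.064], [-0.052, -0.043], [-0.067, -0.018]] [0.073 0.07  0.067 0.07 ] [2096 1822 2029 2117]
```

View pics/v10.png

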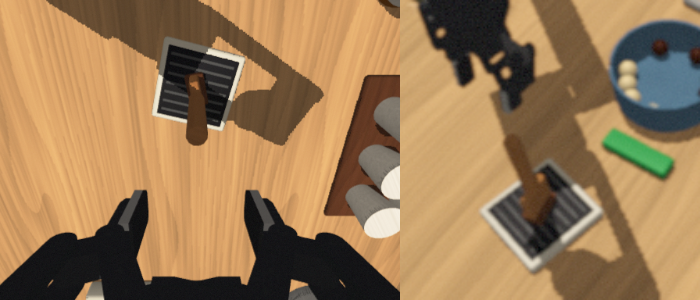

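The paddle stands free near the middle of the grille and the gripper is clear. The one odd tub reading, at (239.7,170.5), disagrees with the unchanged picture and ball positions, so I take it as a detector error.

```bash
python3 -c "
from bench import *
print(hand_in())"
```

```text
the job is handed in; nothing more can be done
None
```

I stirred the balls two full turns clockwise from the near side, stood the paddle on the drip tray and handed the job in after about 34 s of the allowed 72 s. No verdict was reported.

- **Stir:** the foot was set about 8 mm above the tub floor, 40–43 mm off the middle. After the two turns one cream shift was only about 33 mm. I went back and made one extra partial push on the cream side before placing the paddle.
- **Ball shifts:** estimated at 28, 43, 37 and 26 mm for the dark balls and 57, 55, 32 and 17 mm for the cream. So two dark and at least two cream balls pass 30 mm. This assumes the balls kept their order round the ring, because I could not tell individual balls apart.
- **Paddle:** it swung about 0.08 rad in the grip twice, and I corrected both with a wrist turn. It was set down at about 5 N. Its foot measured (0.477, -0.315, 0.018), about 3 mm from the tray's middle, standing free and, by eye, upright.
- **Final checks:** all eight balls were within 73 mm of the tub's middle. The mug, jar, teaspoon and snack bar read within 20 mm of their first readings, which I put down to detector noise.
- **Disagreement:** the last tub reading from the scene camera was about 90 mm off. The picture and the ball positions showed the tub had not moved, so I took it as a detector error.

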